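Feed a dowel from the magazine and hold it over the ring-stand base

TASK

Push the spring plunger of the dowel magazine fully in, so that the bottom dowel is fed out of the mouth at the other end, then draw that dowel right out, turn it upright and hold it over the hole bored in the loose round base, its lower end a few centimetres clear above the hole, ready for gluing in. Finish while still holding it there. Leave the other dowels in the magazine, do not shift the base and knock nothing over.

Things in the scene. Friction and masses are not known exactly. Their poses are not given: they have to be found in the camera images.
- magazine: Fixed wooden dowel magazine, foot board 92 x 232 x 12 mm. Origin on the bench under the middle of its slot; z up, y along the slot. Three dowels lie one on another along y in the 18 mm wide slot, floor 30 mm above the bench; dowel_1 is the bottom one. Plates close both ends, 48 mm wide, up to 82 mm above the bench. The mouth is at -y, the plunger sticks out at +y (rear plate's outer face y = +98 mm).
- mouth (a point): Centre of the mouth (20 mm wide, 17.5 mm high) in the outer face of the magazine's front plate, 96 mm from its origin towards -y; the bottom dowel leaves through it along -y. Axes as the magazine's.
- plunger (a joint): Sprung plunger: 0 = out (rest), 0.070 m = fully in (stop), moving towards the magazine's -y. It takes about 3 N at first, 9 N at the end, and springs back by itself when left; the dowel stays where it was pushed to. At full stroke the bottom dowel's end stands about 58 mm out of the front plate.
- knob_face (a point): Centre of the outer (+y) face of the plunger's dark wooden knob (diameter 35 mm, 22 mm thick, axis 38 mm above the bench). At rest it lies 208 mm from the magazine's origin along y; it moves with the plunger. Axes as the magazine's.
- dowel_1_mid (a point): Middle of the bottom dowel, a plain round brown wooden dowel 170 mm long, 15.6 mm thick, about 22 g, lying level with its axis 38 mm above the bench. Its y axis runs along the dowel. At the start it lies wholly inside the magazine.
- dowel_1_front (a point): Centre of the end of dowel_1 that leaves the mouth first (the dowel's -y end).
- dowel_1_back (a point): Centre of the other end of dowel_1 (the dowel's +y end).
- dowel_2_mid (a point): Middle of the second dowel, same kind, lying on dowel_1 in the magazine; it drops by 16 mm when dowel_1 has gone.
- dowel_3_mid (a point): Middle of the third dowel, same kind, lying on dowel_2.
- socket (a point): Centre of the mouth of the bored hole (diameter 17 mm, 20 mm deep, upright) in the middle of the loose honey-coloured round base (diameter 110 mm, 28 mm high, about 0.2 kg, no stem). The mouth is 28 mm above the bench.
- glue_bottle_mid (a point): Middle of the cream glue bottle, 52 mm thick, 159 mm tall, standing at the back; not to be knocked over.
- stand_mid (a point): Point on the axis of a finished ring stand (same round base with an upright dowel glued in it, 178 mm tall in all), half-way up its base, standing behind the work; not to be knocked over.
- vice (a point): Top of the fixed jaw of the small green bench vice (140 x 90 mm on plan, 70 mm high) that stands fixed at the front edge of the bench, between the robot and the work; keep the gripper's body clear of it.
- lamp_shade (a point): Lowest point of the bench lamp's dark shade (about 220 mm wide, reaching up to 0.7 m above the bench), which hangs over the right rear part of the bench; keep arm and wrist clear of it. From it the lamp's arm runs at about 0.6 m height to its foot at the left rear edge.

How it is judged:
By the outcome, as a careful person would: the job done as asked, in the order asked, and still so for the second after the job is handed in, while the arm keeps its last pose, push and grip.
It also fails if it takes over 72 s, if anything falls off the work surface, if the arm or the gripper's body presses on something with over 40 N, if the wrist force passes 120 N, or if a joint passes its speed limit or range.

ROBOT

A 6-joint arm with a two-finger parallel gripper is mounted at the origin on a cart in front of the work surface, level with it; the furniture and walls round the work are solid. World frame = base frame: x ahead of the robot, y to its left, z up, the work surface at z = 0. Lengths are in m, angles in rad, forces in N, time in s.
With the tool pointing down it reaches from about 0.35 to 0.775 m from the base axis. Payload 5.5 kg.
Tool frame: the origin (TCP) lies midway between the tips of the shut fingers; the grasp point (between the pads) lies 19 mm behind it; z points along the fingers, x is the direction in which the jaws open and shut, and the axes are right-handed (so a half turn about z gives the same grasp; the last joint's range is limited). The gripper opens to 85 mm and grips with 20 to 120 N. Pads are 22 mm wide; open, the fingers measure 114 mm over their backs; the gripper's body (76 mm by 85 mm) begins 54 mm behind the grasp point. The pads swing forward as they close: fully open they stand 13 mm farther back than shut.
Start: joints at [-1.271, 0.313, 0.046, 1.304, 0, 1.431], TCP at [0.245, -0.52, 0.231] pointing down, gripper open.
Joint ranges: [-2.76, 2.76], [-0.86, 1.69], [-1.03, 1.26], [-2.2, 2.34], [-1.47, 1.5], [-3.14, 3.14]. Speed limits (rad/s): [2.57, 2.57, 3.14, 3.14, 3.14, 3.14].

INTERFACE

Orientations are given as a unit quaternion [w, x, y, z].
In Python, from workcell import env gives the robot as it stands. The module is installed in compiled form; this text tells all that it offers.
- The arm moves only by the tool apply_moves, never from a script. Its argument "moves" is a list of rows, each a list of 3 entries, a list of its own where there are three numbers: the shift along the tool's x, y, z in cm, then the turn about the tool's z in degrees, then the opening, from 0 (shut) to 1 (fully open). In form: [[[x, y, z], yaw, gripper], ...]. A call has exactly 10 rows; each row is the pose to reach, as a shift and turn from the pose commanded when the call began, along the tool's axes at that moment; what a row does not reach only later rows make up. A row lasts 1/8 s, in which the tool goes at most 62.5 mm and 10.7 degrees, less where a joint would pass 70% of its speed; a pose out of reach is approached as far as the arm can. A call with a gripper value outside its range is refused whole. The fingers move at their own pace and stop on an object; "squeeze" is the grip in N (left out, the last holds). Time passes only in rows, so rows that repeat a pose let the fingers close, or fill a call up. It gives the time, the measured TCP pose, the force and the opening at its end, in the units of the state.
- env.get_state(): the state, without advancing time (a new reading comes with each control period).
- env.read_camera(name): name is "scene" or "top" or "wrist"; returns a dict with "pixels" (400x640x3 uint8, red, green, blue), "fov_y" (degrees; the focal length in pixels is half the picture's height over the tangent of half this angle, whatever the lens; pixels are square), "cx", "cy" (the principal point, pixels), "dist" ([k1, k2, p1, p2, k3] as OpenCV has them; the pictures are not rectified), "world_from_camera" (4x4, takes a point from camera to world coordinates); the wrist camera has in their place "hand_eye" (4x4, takes a point from camera to tool coordinates, whose origin is the TCP and whose axes are the tool frame's). Camera axes: x right, y down, z forward; pixel columns grow to the right and rows downward; lengths in m; the calibration is good to about 2 mm. A picture is of the moment at which its call begins: read the wrist's pose just before it. There is no depth.
- env.hand_in(): hands the job in, once; it reports no verdict.
The state is a dict: "clock": time; "joint_pos": joint angles; "qvel": joint speeds; "tau": joint torques, N m; "tcp_pos": TCP position; "orientation": TCP orientation; "wrist_force": force on the tool from outside, world axes, zero at the start; "ft_torque": the same for the moment, N m; "finger_gap": finger opening in m.
Only numpy, scipy, OpenCV 4.12 (cv2) and the standard library are available. Lean on these libraries where they do the work, as an engineer would, in place of code of your own. Each camera call takes 0.05 s, during which the arm holds its last target.

## Working session

There is one attempt and no reset: what is moved stays moved. The work goes in short steps, Python scripts to look and compute and a tool call to move; the robot and the scene stay as the last step left them, time stands still between calls to the robot, and variables do not carry over. Pictures are saved under pics/ and viewed, and the job is handed in when it is done.

Besides the shell and the picture viewer there is one more tool, called after "Request:" by a JSON object that holds its "api" and its "payload", one argument or row to a line. apply_moves: Moves the arm, as the interface text tells. Its arguments: {"type":"object","properties":{"moves":{"type":"array","items":{"type":"array"}},"squeeze":{"type":"number"}},"required":["moves"]}

```bash
mkdir -p pics; cat > h.py <<'E'
import numpy as np, cv2, json
from workcell import env
def K(c):
    f=200/np.tan(np.radians(c['fov_y'])/2)
    return np.array([[f,0,c['cx']],[0,f,c['cy']],[0,0,1]])
def R(q):
    from scipy.spatial.transform import Rotation as Q
    return Q.from_quat([q[1],q[2],q[3],q[0]]).as_matrix()
def T(c,s):
    if 'world_from_camera' in c: return np.array(c['world_from_camera'])
    M=np.eye(4);M[:3,:3]=R(s['orientation']);M[:3,3]=s['tcp_pos'];return M@np.array(c['hand_eye'])
def grab(n,fn=None):
    s=env.get_state();c=env.read_camera(n);c['T']=T(c,s)
    if fn: cv2.imwrite('pics/'+fn+'.png',c['pixels'][:,:,::-1])
    return c
def ray(c,uv):
    p=cv2.undistortPoints(np.array(uv,float).reshape(-1,1,2),K(c),np.array(c['dist'],float)).reshape(-1,2)
    d=np.c_[p,np.ones(len(p))]@c['T'][:3,:3].T
    return c['T'][:3,3],d
def onz(c,uv,z):
    o,d=ray(c,uv); return o+d*((z-o[2])/d[:,2])[:,None]
def proj(c,P):
    M=np.linalg.inv(c['T']);P=np.array(P,float).reshape(-1,3)
    r=cv2.Rodrigues(M[:3,:3])[0]
    return cv2.projectPoints(P,r,M[:3,3],K(c),np.array(c['dist'],float))[0].reshape(-1,2)
def save(c,n):
    import pickle; pickle.dump(c,open(n+'.pkl','wb'))
def load(n):
    import pickle; return pickle.load(open(n+'.pkl','rb'))
E
python3 - <<'E'
from h import *
s=env.get_state();print(s)
for n in ['scene','top','wrist']:
    c=grab(n,n+'0');save(c,n+'0');print(n,c['fov_y'],c['cx'],c['cy'],c['dist'],c['T'].round(3).tolist())
    if n=='wrist':print(c['hand_eye'])
E
```

```text
{'clock': 0.0, 'joint_pos': array([-1.27061684e+00,  3.13980289e-01,  4.49521417e-02,  1.30359320e+00,
       -3.14598547e-05,  1.43117356e+00]), 'qvel': array([ 1.22437490e-03, -8.34436774e-04, -2.01687696e-04,  6.89945540e-05,
       -6.04422202e-05, -1.77438482e-03]), 'tau': array([ 3.19858664e-04, -4.80622315e+01,  2.98536783e+01,  1.91583694e-02,
       -1.81332039e-04, -1.24338428e-05]), 'tcp_pos': array([ 0.24462711, -0.51979032,  0.23040934]), 'orientation': array([-5.79442910e-04,  8.44322032e-01, -5.35835305e-01, -7.05103641e-04]), 'wrist_force': array([ 0.16680953,  0.60814871, -0.7532136 ]), 'ft_torque': array([-0.00680846, -0.02762225, -0.05051585]), 'finger_gap': 0.08561463218069468}
scene 44.16787177489731 320.48771416268266 199.41320142739875 [-0.14009803  0.          0.          0.          0.        ] [[-0.506, -0.647, 0.57, -0.195], [-0.862, 0.37, -0.346, 0.513], [0.013, -0.666, -0.745, 1.292], [0.0, 0.0, 0.0, 1.0]]
top 52.44502779822736 314.07534412486126 193.37052113054142 [-0.06226993  0.          0.          0.          0.        ] [[0.019, -0.983, 0.183, 0.354], [-1.0, -0.016, 0.015, 0.013], [-0.012, -0.183, -0.983, 1.489], [0.0, 0.0, 0.0, 1.0]]
wrist 60.57567556429911 324.07978381743726 198.0942407064502 [0.01139432 0.         0.         0.         0.        ] [[0.426, -0.868, -0.255, 0.309], [-0.905, -0.409, -0.119, -0.49], [-0.001, 0.282, -0.96, 0.373], [0.0, 0.0, 0.0, 1.0]]
[[ 9.99999899e-01 -9.21414632e-05  4.40334131e-04  8.32442420e-05]
 [-3.56680457e-05  9.59479988e-01  2.81776777e-01 -7.14074083e-02]
 [-4.48455111e-04 -2.81776764e-01  9.59479887e-01 -1.42344808e-01]
 [ 0.00000000e+00  0.00000000e+00  0.00000000e+00  1.00000000e+00]]
```

View pics/scene0.png

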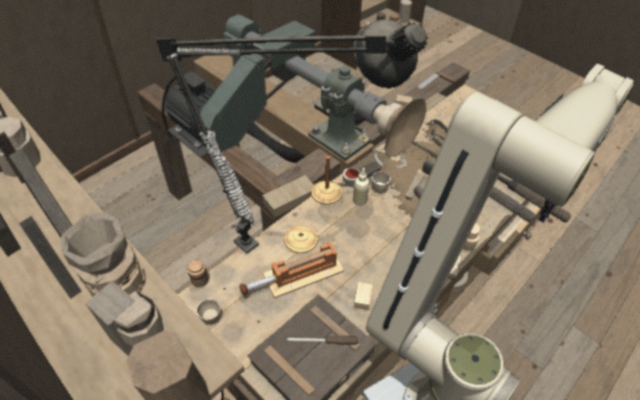

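View pics/top0.png

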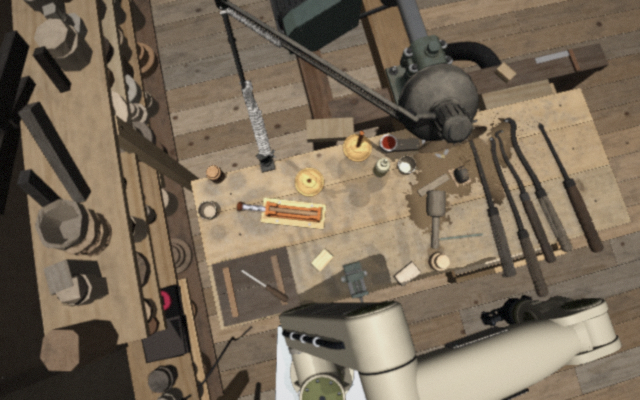

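View pics/wrist0.png

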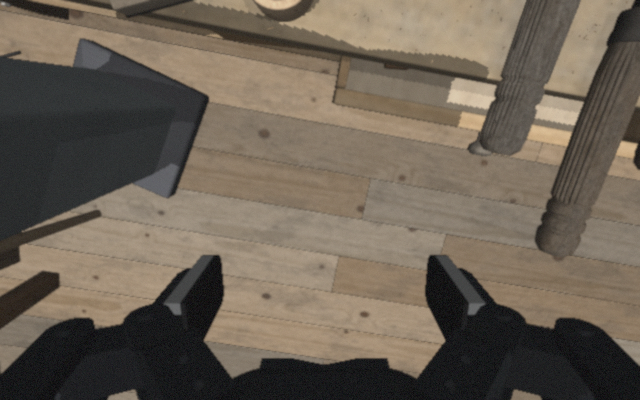

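```bash
python3 - <<'E'
from h import *
t=load('top0');s=load('scene0')
a=t['pixels'][120:300,190:420][:,:,::-1];cv2.imwrite('pics/tz.png',cv2.resize(a,None,fx=3.4,fy=3.3,interpolation=cv2.INTER_CUBIC)[:600,:800])
a=s['pixels'][140:340,180:420][:,:,::-1];cv2.imwrite('pics/sz.png',cv2.resize(a,None,fx=3,fy=3,interpolation=cv2.INTER_CUBIC))
print(onz(t,[(309,181),(240,207),(265,200),(325,228),(355,280),(383,167),(357,147)],0.03).round(3))
print(onz(s,[(301,238),(244,289)],0.03).round(3))
E
```

```text
[[ 0.672  0.055  0.03 ]
 [ 0.571  0.304  0.03 ]
 [ 0.599  0.214  0.03 ]
 [ 0.5   -0.007  0.03 ]
 [ 0.318 -0.115  0.03 ]
 [ 0.73  -0.218  0.03 ]
 [ 0.805 -0.122  0.03 ]]
[[0.657 0.066 0.03 ]
 [0.575 0.305 0.03 ]]
```

View pics/tz.png

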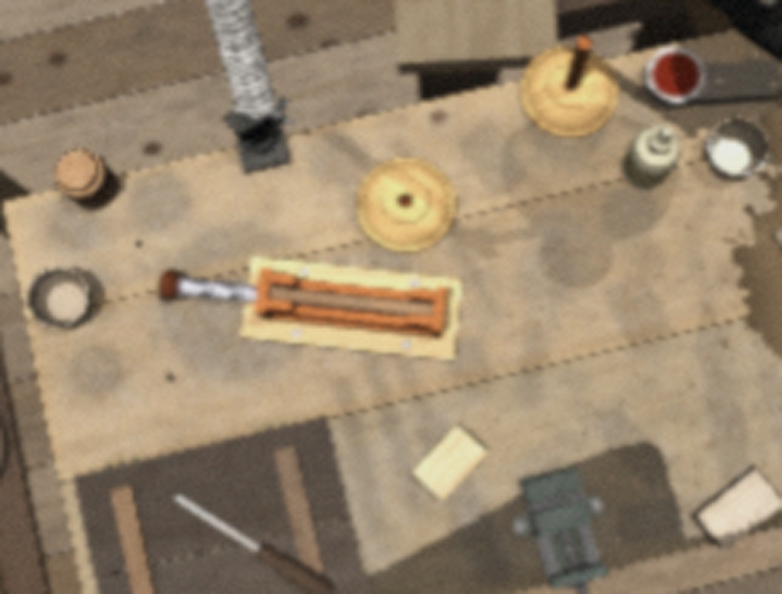

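View pics/sz.png

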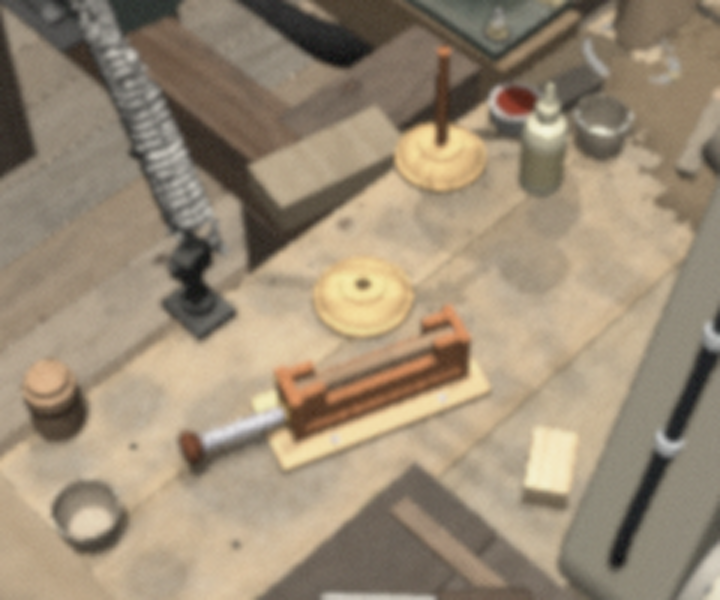

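```bash
python3 - <<'E'
from h import *
t=load('top0');s=load('scene0')
tz=lambda P:[(190+x/3.4,120+y/3.3) for x,y in P]
sz=lambda P:[(180+x/3,140+y/3) for x,y in P]
c=onz(t,tz([(251,257),(461,279),(453,358),(240,336)]),.012);print(c.round(3),c.mean(0).round(3))
print('len',np.linalg.norm(c[0]-c[1]),np.linalg.norm(c[1]-c[2]))
a=c[0]+c[3]-c[1]-c[2];print('yaw board',np.degrees(np.arctan2(-a[0],a[1])))
hs=onz(t,tz([(404,200)]),.028);print('socket top',hs, 'scene',onz(s,sz([(362,284)]),.028))
print('knob',onz(t,tz([(162,284)]),.038),onz(s,sz([(186,449)]),.038))
for n,ca in(('top',t),('scene',s)):
    h=cv2.cvtColor(ca['pixels'],cv2.COLOR_RGB2HSV)
print('lamp arm .6',onz(t,[(309,50),(260,22),(380,92),(455,135)],.6).round(3), 'shade .45',onz(t,[(400,100),(475,100),(455,135)],.45).round(3))
print('shade scene',onz(s,[(385,80),(360,60),(425,40)],.45).round(3))
print('vice',onz(t,tz([(520,475),(575,465),(600,580),(545,590),(515,525),(600,505)]),.07).round(3))
print('front plate top', onz(t,tz([(440,285),(440,335)]),.082).round(3),'rear',onz(t,tz([(258,268),(258,318)]),.082).round(3))
E
```

```text
[[ 0.61   0.221  0.012]
 [ 0.589 -0.008  0.012]
 [ 0.5   -0.001  0.012]
 [ 0.521  0.229  0.012]] [0.555 0.11  0.012]
len 0.22980755866575694 0.08870543467531886
yaw board -5.1676138563389
socket top [[0.67424166 0.05524635 0.028     ]] scene [[0.67097557 0.05927075 0.028     ]]
knob [[0.57349193 0.31144805 0.038     ]] [[0.57060106 0.31224706 0.038     ]]
lamp arm .6 [[ 0.871  0.045  0.6  ]
 [ 0.946  0.167  0.6  ]
 [ 0.764 -0.124  0.6  ]
 [ 0.662 -0.295  0.6  ]] shade .45 [[ 0.811 -0.201  0.45 ]
 [ 0.816 -0.408  0.45 ]
 [ 0.714 -0.347  0.45 ]]
shade scene [[ 0.764 -0.286  0.45 ]
 [ 0.891 -0.281  0.45 ]
 [ 0.891 -0.543  0.45 ]]
vice [[ 0.373 -0.07   0.07 ]
 [ 0.384 -0.125  0.07 ]
 [ 0.267 -0.151  0.07 ]
 [ 0.256 -0.096  0.07 ]
 [ 0.322 -0.065  0.07 ]
 [ 0.343 -0.151  0.07 ]]
front plate top [[0.571 0.015 0.082]
 [0.517 0.014 0.082]] rear [[0.586 0.203 0.082]
 [0.532 0.201 0.082]]
```

```bash
cat >> h.py <<'E'
def tool(p,yaw=None,s=None):
    s=s or env.get_state();r=R(s['orientation']);
    d=r.T@(np.array(p)-s['tcp_pos'])*100
    a=np.degrees(np.arctan2(r[1,0],r[0,0]))
    print('tool cm',d.round(2),'tool x angle',a.round(2),'turn',None if yaw is None else round(-(yaw-a),2))
E
python3 - <<'E'
from h import *
tool([.5,.05,.22],-5.2)
E
```

```text
tool cm [-40.7  -47.37   1.13] tool x angle -64.8 turn -59.6
```

Request:
{"api": "apply_moves", "payload": {
  "moves": [
    [[-4,-4.7,0],-6,0],
    [[-8,-9.4,0],-12,0],
    [[-12.2,-14.2,0],-18,0],
    [[-16.3,-19,0],-24,0],
    [[-20.4,-23.7,0],-30,0],
    [[-24.5,-28.4,0],-36,0],
    [[-28.6,-33.2,0],-42,0],
    [[-32.6,-38,0],-48,0],
    [[-36.7,-42.6,0],-54,0],
    [[-40.7,-47.4,0],-59.6,0]
  ],
  "squeeze": 30
}}

```text
clock: 1.4
tcp_pos: [0.5003, 0.0506, 0.2313]
orientation: [0.0, 0.999, -0.044, 0.0]
wrist_force: [1.7, -1.3, -0.4]
finger_gap: 0.0001
```

```bash
python3 - <<'E'
from h import *
s=env.get_state();print(s['clock'],s['tcp_pos'],s['joint_pos'],s['finger_gap'])
c=grab('wrist','w1');save(c,'w1')
tool([.5765,.345,.15],-5.2)
E
```

```text
1.4 [0.50025184 0.05059719 0.23126283] [-5.87898826e-02  1.73173578e-01 -1.36851428e-01  1.26047115e+00
 -3.24487638e-04  1.59934150e+00] 9.284137709759832e-05
tool cm [  5.09 -29.27   8.25] tool x angle -4.48 turn 0.72
```

View pics/w1.png

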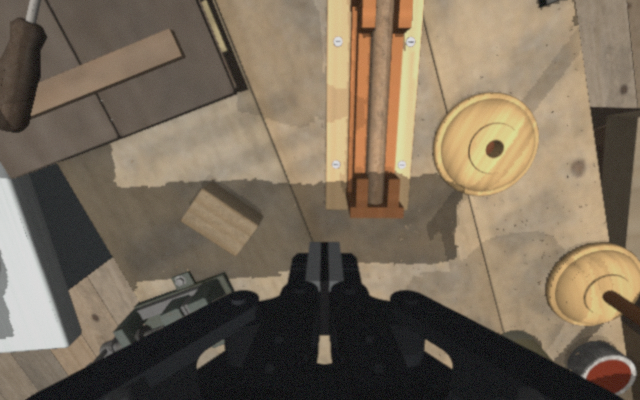

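```bash
python3 - <<'E'
from h import *
c=load('w1')
print('socket',onz(c,[(494.5,149)],.028))
print('board front corners',onz(c,[(327,209),(340,0)],.012))
print('front plate bottom edge?',onz(c,[(349,218),(404,216)],.082),onz(c,[(349,218),(404,216)],.012))
print('dowel3 axis top z .078',onz(c,[(376,200),(382,10)],.078))
print('screws',onz(c,[(336,164),(338,42),(402,165),(411,42)],.012))
E
```

```text
socket [[0.67283158 0.05689151 0.028     ]]
board front corners [[0.49923812 0.00298281 0.012     ]
 [0.52885622 0.20739622 0.012     ]]
front plate bottom edge? [[0.51971863 0.01570918 0.082     ]
 [0.56917942 0.01331815 0.082     ]] [[ 0.5228752  -0.00972144  0.012     ]
 [ 0.5842099  -0.01268648  0.012     ]]
dowel3 axis top z .078 [[0.54527278 0.02930279 0.078     ]
 [0.55658425 0.18205724 0.078     ]]
screws [[0.51311564 0.05258271 0.012     ]
 [0.52427679 0.17164438 0.012     ]
 [0.58332892 0.04533706 0.012     ]
 [0.59464122 0.16538199 0.012     ]]
```

Request:
{"api": "apply_moves", "payload": {
  "moves": [
    [[0.8,-5,0],0.8,0],
    [[1.7,-10,2],0.8,0],
    [[2.6,-16,4],0.8,0],
    [[3.5,-22,6],0.8,0],
    [[4.4,-27,8],0.8,0],
    [[5.2,-31.2,10],0.8,0],
    [[5.2,-31.2,14],0.8,0],
    [[5.2,-31.2,17],0.8,0],
    [[5.2,-31.2,18],0.8,0],
    [[5.2,-31.2,18],0.8,0]
  ]
}}

```text
clock: 2.7
tcp_pos: [0.5796, 0.3542, 0.0508]
orientation: [0.0, 0.999, -0.052, -0.001]
wrist_force: [-0.0, 0.4, -0.4]
finger_gap: -0.0001
```

```bash
python3 - <<'E'
from h import *
s=env.get_state();print(s['clock'],s['tcp_pos'],s['wrist_force'])
tool([.573,.316,.025],-5.3)
c=grab('wrist','w2');save(c,'w2')
c=grab('scene','s2');a=c['pixels'][140:340,180:420][:,:,::-1];cv2.imwrite('pics/s2z.png',cv2.resize(a,None,fx=3,fy=3,interpolation=cv2.INTER_CUBIC))
E
```

```text
2.7 [0.5796081  0.35415367 0.05084336] [-0.02407343  0.41346155 -0.40496611]
tool cm [-0.25  3.86  2.59] tool x angle -6.02 turn -0.72
```

View pics/w2.png

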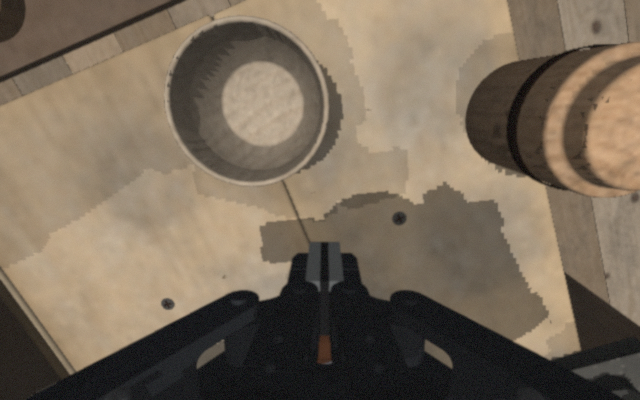

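View pics/s2z.png

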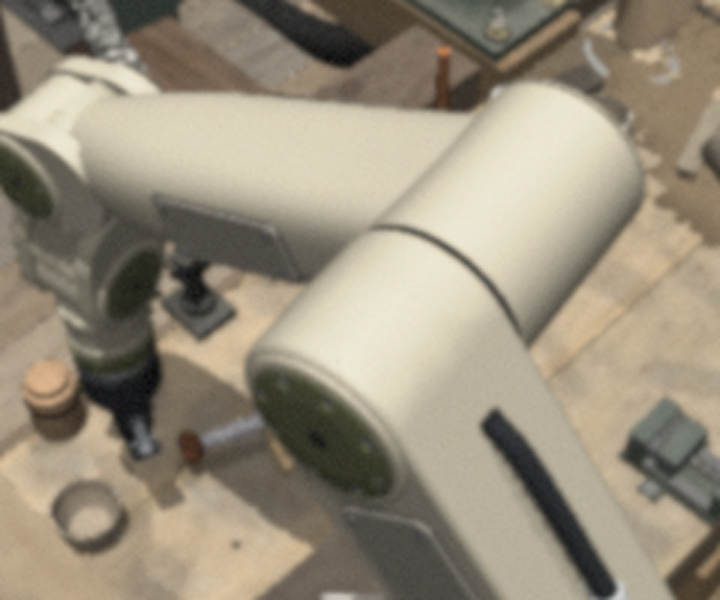

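Request:
{"api": "apply_moves", "payload": {
  "moves": [
    [[-0.2,0,1.2],0,0],
    [[-0.2,0,2.4],0,0],
    [[-0.2,1,2.4],0,0],
    [[-0.2,2,2.4],0,0],
    [[-0.2,3,2.4],0,0],
    [[-0.2,4,2.4],0,0],
    [[-0.2,5.2,2.4],0,0],
    [[-0.2,6.4,2.4],0,0],
    [[-0.2,7.6,2.4],0,0],
    [[-0.2,8.6,2.4],0,0]
  ]
}}

```text
clock: 4.05
tcp_pos: [0.5699, 0.2705, 0.0276]
orientation: [-0.002, 0.999, -0.052, 0.001]
wrist_force: [3.1, 9.2, -4.4]
finger_gap: -0.0001
```

```bash
python3 - <<'E'
from h import *
s=env.get_state();print(s['clock'],s['tcp_pos'],s['wrist_force'])
tool([.573,.316,.025],-5.3)
c=grab('top','t3');a=c['pixels'][120:300,190:420][:,:,::-1];cv2.imwrite('pics/t3z.png',cv2.resize(a,None,fx=3.4,fy=3.3,interpolation=cv2.INTER_CUBIC)[:600,:800])
c=grab('scene','s3');a=c['pixels'][140:340,180:420][:,:,::-1];cv2.imwrite('pics/s3z.png',cv2.resize(a,None,fx=3,fy=3,interpolation=cv2.INTER_CUBIC))
E
```

```text
4.05 [0.56987559 0.27046646 0.0276283 ] [ 3.13678109  9.22679352 -4.39658813]
tool cm [-0.16 -4.56  0.28] tool x angle -5.95 turn -0.65
```

View pics/t3z.png

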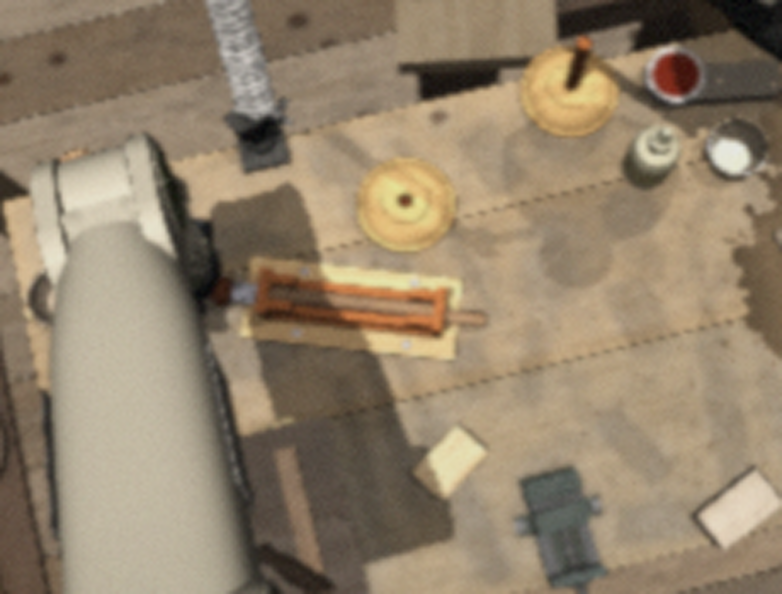

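Works: the dowel now sticks out at zoom px (485,318). Continue pushing to the stop.

Request:
{"api": "apply_moves", "payload": {
  "moves": [
    [[0,0.4,0],0,0],
    [[0,0.8,0],0,0],
    [[0,1.1,0],0,0],
    [[0,1.3,0],0,0],
    [[0,1.5,0],0,0],
    [[0,1.6,0],0,0],
    [[0,1.7,0],0,0],
    [[0,1.7,0],0,0],
    [[0,1.7,0],0,0],
    [[0,1.7,0],0,0]
  ]
}}

```text
clock: 5.4
tcp_pos: [0.5687, 0.2579, 0.0278]
orientation: [-0.006, 0.999, -0.05, 0.001]
wrist_force: [4.0, 20.1, -8.1]
finger_gap: -0.0002
```

```bash
python3 - <<'E'
from h import *
s=env.get_state();print(s['clock'],s['tcp_pos'],s['wrist_force'])
c=grab('top','t4');a=c['pixels'][180:240,250:350][:,:,::-1];cv2.imwrite('pics/t4z.png',cv2.resize(a,None,fx=8,fy=8,interpolation=cv2.INTER_CUBIC)[:600,:800])
E
```

```text
5.4 [0.56868092 0.2578634  0.02780381] [ 3.98183317 20.11461972 -8.0908127 ]
```

View pics/t4z.png

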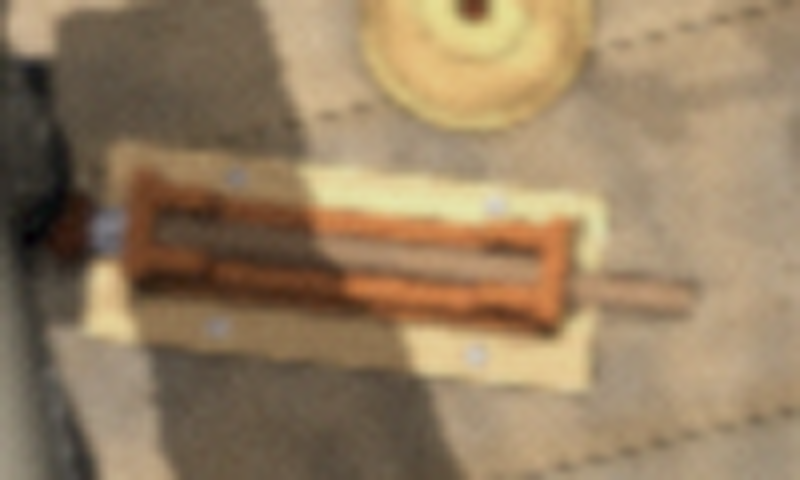

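```bash
python3 - <<'E'
from h import *
c=grab('top')
p=onz(c,[(336.9,217.3)],.038)[0];print(p)
o=np.array([.554,.109]);u=np.array([.0923,.9957]);print((p[:2]-o)@u)
tool([.579,.355,.16],-5.3)
E
```

```text
[ 0.53873559 -0.04879549  0.038     ]
-0.1585258760267485
tool cm [  0.07  -9.92 -13.11] tool x angle -5.79 turn -0.49
```

Request:
{"api": "apply_moves", "payload": {
  "moves": [
    [[0,-3,0],0,0],
    [[0,-7,0],0,0],
    [[0,-10.2,0],0,0],
    [[0,-10.2,-4],0,0],
    [[0,-10.2,-9],0,0],
    [[0,-9,-13],0,0],
    [[0,-4,-13],0,0.2],
    [[0,2,-13],-0.3,0.4],
    [[-0.2,8,-13],-0.6,0.6],
    [[-0.2,14,-13],-0.6,0.6]
  ]
}}

```text
clock: 6.75
tcp_pos: [0.5498, 0.1107, 0.1578]
orientation: [0.001, 0.999, -0.047, 0.0]
wrist_force: [0.7, -0.9, 0.2]
finger_gap: 0.0514
```

```bash
python3 - <<'E'
from h import *
s=env.get_state();print(s['clock'],s['tcp_pos'],s['wrist_force'],s['finger_gap'])
tool([.541,-.03,.12],-5.3)
E
```

```text
6.75 [0.54984489 0.11070842 0.15777177] [ 0.65153576 -0.93517287  0.16846806] 0.05144734961284509
tool cm [ 0.44 14.09  3.79] tool x angle -5.41 turn -0.11
```

Request:
{"api": "apply_moves", "payload": {
  "moves": [
    [[0.1,4,0],0,0.6],
    [[0.2,9,0],0,0.6],
    [[0.4,13,0],0,0.6],
    [[0.4,14,1],0,0.6],
    [[0.4,14,2.5],0,0.6],
    [[0.4,14,3.8],0,0.6],
    [[0.4,14,3.8],0,0.6],
    [[0.4,14,3.8],0,0.6],
    [[0.4,14,3.8],0,0.6],
    [[0.4,14,3.8],0,0.6]
  ]
}}

```text
clock: 8.0
tcp_pos: [0.5417, -0.0263, 0.1197]
orientation: [0.0, 0.999, -0.047, 0.0]
wrist_force: [0.5, 0.5, 0.0]
finger_gap: 0.0513
```

```bash
python3 - <<'E'
from h import *
s=env.get_state();print(s['clock'],s['tcp_pos'],s['wrist_force'],s['finger_gap'])
c=grab('wrist','w5');save(c,'w5')
E
```

```text
8.0 [ 0.54173803 -0.02633332  0.11972617] [0.54431835 0.53246511 0.00353049] 0.051334633389686773
```

View pics/w5.png

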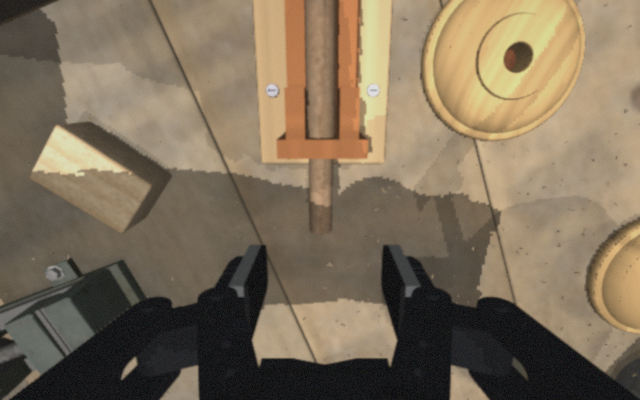

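```bash
python3 - <<'E'
from h import *
c=load('w5')
print('tip',onz(c,[(308,233),(332,233)],.038),'side at plate',onz(c,[(309,160),(337,160)],.038))
print('plate top',onz(c,[(278,157),(370,157)],.082),onz(c,[(278,157),(370,157)],.012))
print('socket',onz(c,[(518.5,57)],.028)); 
e=onz(c,[(320.5,233)],.038)[0]; tool([e[0]+.0013,e[1]+.014,.019],-5.3)
E
```

```text
tip [[ 0.52863408 -0.04524073  0.038     ]
 [ 0.54542904 -0.04682256  0.038     ]] side at plate [[0.53482623 0.00618992 0.038     ]
 [0.55323252 0.00445738 0.038     ]]
plate top [[0.52133649 0.0168706  0.082     ]
 [0.56980724 0.01230782 0.082     ]] [[ 5.10803613e-01  6.06792032e-03  1.20000000e-02]
 [ 5.78118068e-01 -2.68704188e-04  1.20000000e-02]]
socket [[0.67313183 0.05729509 0.028     ]]
tool cm [-0.25  0.59 10.07] tool x angle -5.39 turn -0.09
```

Request:
{"api": "apply_moves", "payload": {
  "moves": [
    [[-0.25,0.5,2],0,0.6],
    [[-0.25,0.5,5],0,0.6],
    [[-0.25,0.5,8],0,0.6],
    [[-0.25,0.5,10],0,0.6],
    [[-0.25,0.5,10],0,0.6],
    [[-0.25,0.5,10],0,0],
    [[-0.25,0.5,10],0,0],
    [[-0.25,0.5,10],0,0],
    [[-0.25,0.5,10],0,0],
    [[-0.25,0.5,10],0,0]
  ],
  "squeeze": 20
}}

```text
clock: 9.3
tcp_pos: [0.5393, -0.0315, 0.0199]
orientation: [0.0, 0.999, -0.047, 0.001]
wrist_force: [0.6, -1.6, 3.3]
finger_gap: 0.0154
```

```bash
python3 - <<'E'
from h import *
s=env.get_state();print(s['clock'],s['tcp_pos'],s['wrist_force'],s['finger_gap'])
c=grab('wrist','w6')
E
```

```text
9.3 [ 0.53928078 -0.03149661  0.01993774] [ 0.55502668 -1.6413397   3.34789978] 0.015416386325268948
```

View pics/w6.png

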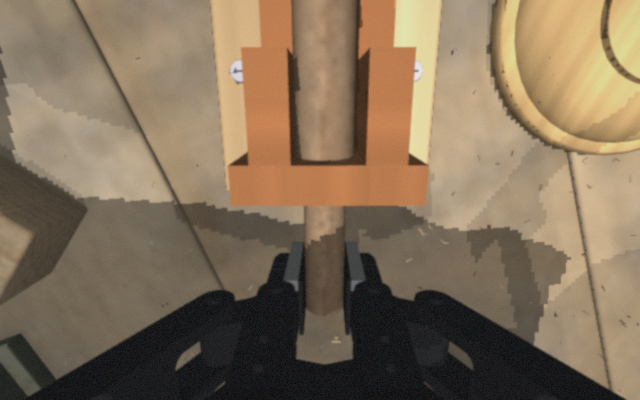

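Request:
{"api": "apply_moves", "payload": {
  "moves": [
    [[0,1,0],0,0],
    [[0,2.2,0],0,0],
    [[0,3.6,0],0,0],
    [[0,5,0],0,0],
    [[0,6.4,0],0,0],
    [[0,7.8,0],0,0],
    [[0,9,0],0,0],
    [[0,10,0],0,0],
    [[0,10,0],0,0],
    [[0,10,0],0,0]
  ]
}}

```text
clock: 10.6
tcp_pos: [0.5289, -0.1309, 0.0193]
orientation: [0.0, 0.999, -0.047, -0.0]
wrist_force: [0.7, -1.6, 0.5]
finger_gap: 0.015
```

```bash
python3 - <<'E'
from h import *
s=env.get_state();print(s['clock'],s['tcp_pos'],s['wrist_force'],s['finger_gap'])
c=grab('wrist','w7')
E
```

```text
10.6 [ 0.52888417 -0.13094511  0.01925745] [ 0.69399238 -1.59246891  0.52275176] 0.014992460884135623
```

View pics/w7.png

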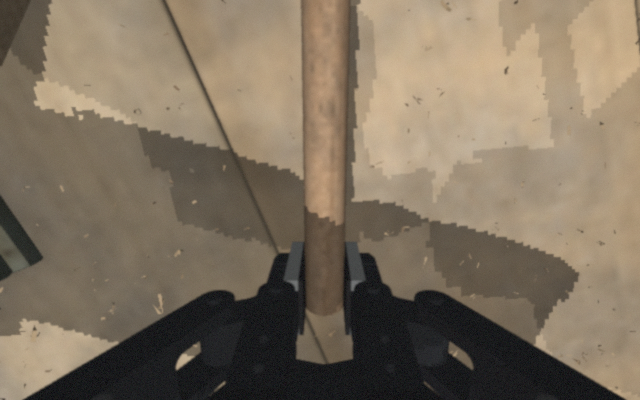

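Request:
{"api": "apply_moves", "payload": {
  "moves": [
    [[0,0,-0.7],0,0],
    [[0,-0.05,-1.4],0,0],
    [[0,-0.12,-2.0],0,0],
    [[0,-0.2,-2.7],0,0],
    [[0,-0.3,-3.4],0,0],
    [[0,-0.45,-4.0],0,0],
    [[0,-0.6,-4.6],0,0],
    [[0,-0.8,-5.2],0,0],
    [[0,-0.8,-5.2],0,0],
    [[0,-0.8,-5.2],0,0]
  ]
}}

```text
clock: 11.9
tcp_pos: [0.5299, -0.1232, 0.0714]
orientation: [0.0, 0.999, -0.047, 0.0]
wrist_force: [0.1, -3.8, -0.3]
finger_gap: 0.0151
```

```bash
python3 - <<'E'
from h import *
s=env.get_state();print(s['clock'],s['tcp_pos'],s['wrist_force'],s['finger_gap'])
c=grab('wrist','w8')
c=grab('scene','s8');save(c,'s8');a=c['pixels'][150:300,240:440][:,:,::-1];cv2.imwrite('pics/s8z.png',cv2.resize(a,None,fx=4,fy=4,interpolation=cv2.INTER_CUBIC))
E
```

```text
11.9 [ 0.52988906 -0.12324254  0.0713981 ] [ 0.09797783 -3.77389675 -0.31082155] 0.015070649335715962
```

View pics/w8.png

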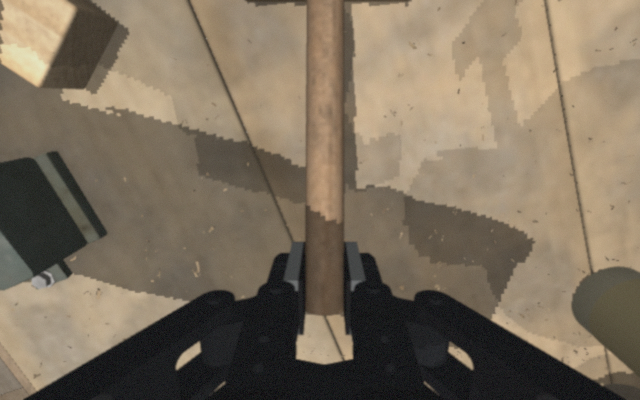

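View pics/s8z.png

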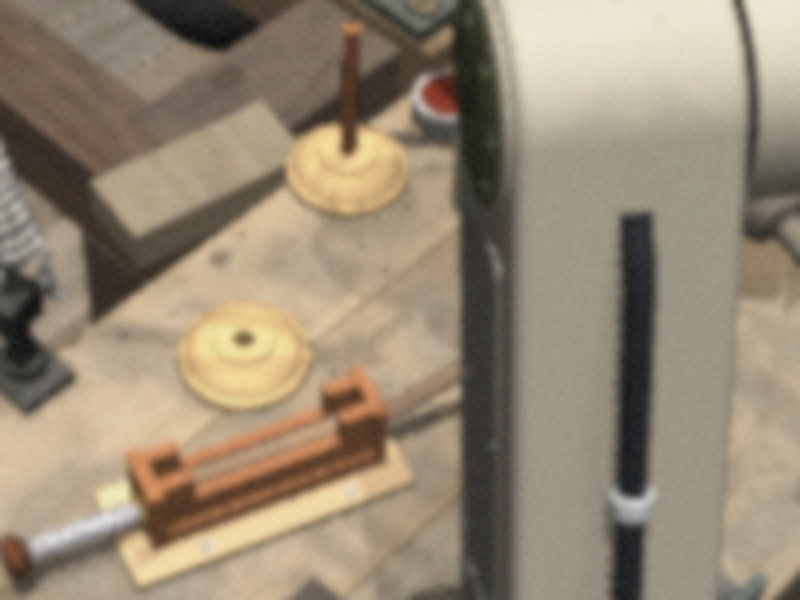

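Request:
{"api": "apply_moves", "payload": {
  "moves": [
    [[0,0.7,0],0,0],
    [[0,1.4,0],0,0],
    [[0,1.4,0.9],0,0],
    [[0,1.4,1.7],0,0],
    [[0,1.1,1.7],0,0],
    [[0,0.8,1.6],0,0],
    [[0,0.5,1.0],0,0],
    [[0,0.25,0.4],0,0],
    [[0,0,-0.2],0,0],
    [[0,-0.3,-0.75],0,0]
  ]
}}

```text
clock: 13.25
tcp_pos: [0.5306, -0.1224, 0.0799]
orientation: [0.003, 0.999, -0.048, 0.001]
wrist_force: [-1.6, -8.1, 3.4]
finger_gap: 0.0153
```

```bash
python3 - <<'E'
from h import *
s=env.get_state();print(s['clock'],s['tcp_pos'],s['wrist_force'],s['finger_gap'])
c=grab('wrist','w9')
c=grab('scene','s9');save(c,'s9');a=c['pixels'][150:300,240:440][:,:,::-1];cv2.imwrite('pics/s9z.png',cv2.resize(a,None,fx=4,fy=4,interpolation=cv2.INTER_CUBIC))
c=grab('top','t9');save(c,'t9');a=c['pixels'][150:250,280:420][:,:,::-1];cv2.imwrite('pics/t9z.png',cv2.resize(a,None,fx=5,fy=5,interpolation=cv2.INTER_CUBIC))
E
```

```text
13.25 [ 0.53056457 -0.12243762  0.07986208] [-1.60867368 -8.14428285  3.39597661] 0.01526747570275157
```

View pics/w9.png

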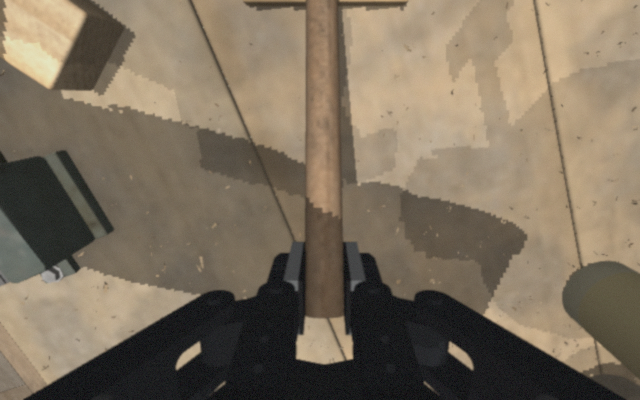

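View pics/s9z.png

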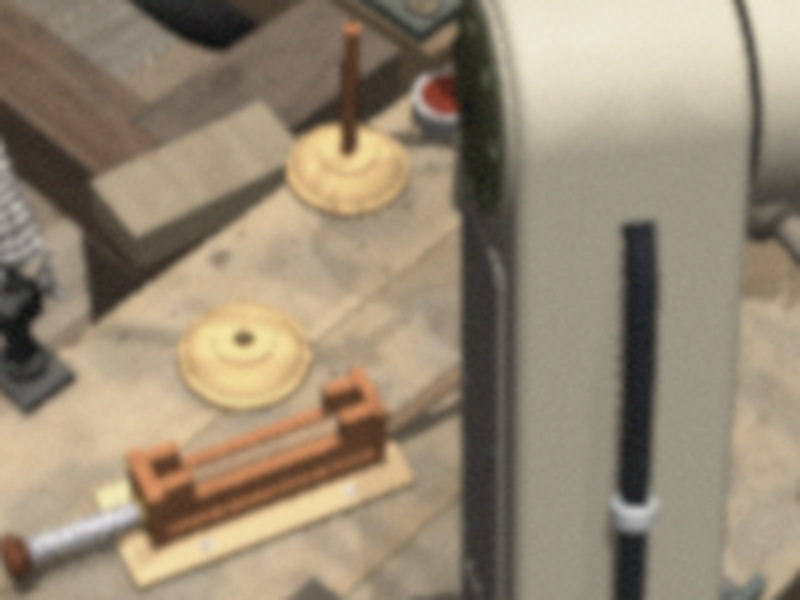

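View pics/t9z.png

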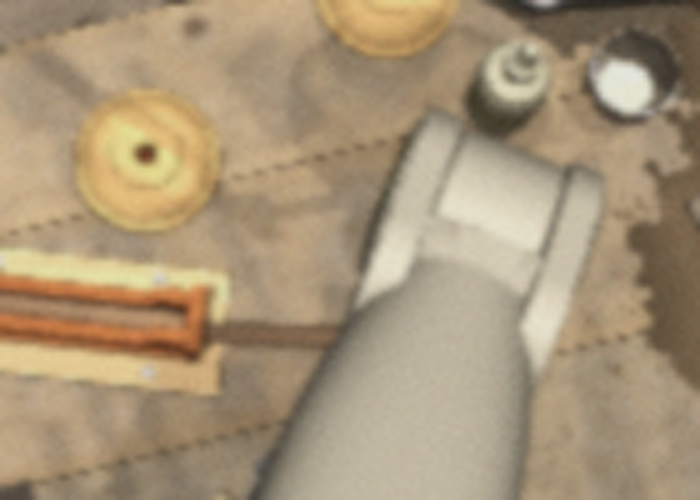

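Request:
{"api": "apply_moves", "payload": {
  "moves": [
    [[0,-0.3,-0.5],0,0],
    [[0,-0.66,-1.1],0,0],
    [[0,-1.05,-1.6],0,0],
    [[0,-1.44,-2.15],0,0],
    [[0,-1.87,-2.6],0,0],
    [[0,-2.3,-3.1],0,0],
    [[0,-2.8,-3.55],0,0],
    [[0,-3.26,-4.0],0,0],
    [[0,-4.3,-4.75],0,0],
    [[0,-4.3,-4.75],0,0]
  ]
}}

```text
clock: 14.65
tcp_pos: [0.5342, -0.0758, 0.1268]
orientation: [-0.0, 0.999, -0.046, 0.0]
wrist_force: [-0.3, -1.6, 1.4]
finger_gap: 0.0148
```

```bash
python3 - <<'E'
from h import *
s=env.get_state();print(s['clock'],s['tcp_pos'],s['wrist_force'],s['finger_gap'])
c=grab('wrist','w10')
c=grab('top','t10');save(c,'t10');a=c['pixels'][150:250,280:420][:,:,::-1];cv2.imwrite('pics/t10z.png',cv2.resize(a,None,fx=5,fy=5,interpolation=cv2.INTER_CUBIC))
E
```

```text
14.65 [ 0.53419285 -0.07584092  0.12679713] [-0.31516662 -1.62449529  1.41034601] 0.014760292692573066
```

View pics/w10.png

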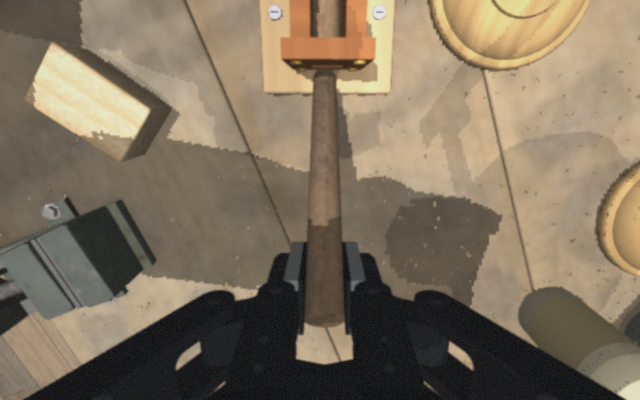

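View pics/t10z.png

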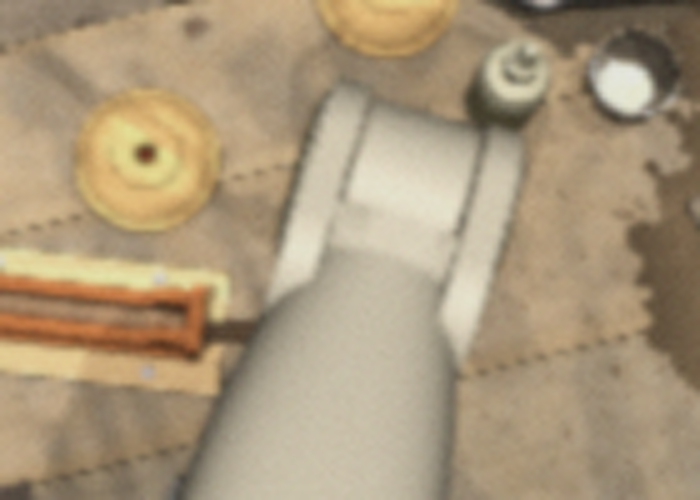

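```bash
python3 - <<'E'
from h import *
s=env.get_state();c=grab('wrist');save(c,'w10')
o=np.array([.554,.109]);u=np.array([.0923,.9957])
for ym in(-.096,-.104):
  for z in (.012,.03,.0475,.082):
    p=np.r_[o+u*ym,z];print(ym,z,proj(c,[p]).round(1))
g=s['tcp_pos']+[0,0,.019];print('grip proj',proj(c,[g]), 'yface',(g[:2]-o)@u+.096,g[2])
for th in (30,40,50,55,60):
  t=np.radians(th)
  for dz in(-.0078,.0078):
    up=np.r_[u*np.sin(t),np.cos(t)]; d=np.r_[u*np.cos(t),-np.sin(t)]
    print(th,dz,proj(c,[g+d*.1555+up*dz]).round(1),proj(c,[g-d*.0145+up*dz]).round(1),(g+d*.1555)[1:].round(3))
E
```

```text
-0.096 0.012 [[328.1  69.3]]
-0.096 0.03 [[328.4  67.1]]
-0.096 0.0475 [[328.7  64.6]]
-0.096 0.082 [[329.6  58.3]]
-0.104 0.012 [[328.1  81.4]]
-0.104 0.03 [[328.4  80.1]]
-0.104 0.0475 [[328.7  78.7]]
-0.104 0.082 [[329.5  75.1]]
grip proj [[323.97938866 281.40159024]] yface -0.09031430614805783 0.1452193636582891
30 -0.0078 [[323.9 -19.4]] [[324.  317.4]] [0.058 0.067]
30 0.0078 [[323.9 -46.9]] [[324.  321.6]] [0.058 0.067]
40 -0.0078 [[324.   23.8]] [[324. 321.]] [0.042 0.045]
40 0.0078 [[ 3.24e+02 -3.00e-01]] [[323.9 317.8]] [0.042 0.045]
50 -0.0078 [[324.1  62.5]] [[324.  323.5]] [0.023 0.026]
50 0.0078 [[324.   40.7]] [[323.9 312.6]] [0.023 0.026]
55 -0.0078 [[324.1  80.6]] [[324.  324.3]] [0.013 0.018]
55 0.0078 [[324.1  59.7]] [[323.9 309.6]] [0.013 0.018]
60 -0.0078 [[324.1  98.1]] [[324.  324.8]] [0.001 0.011]
60 0.0078 [[324.1  77.9]] [[323.9 306.3]] [0.001 0.011]
```

Request:
{"api": "apply_moves", "payload": {
  "moves": [
    [[0,-0.55,-0.35],0,0],
    [[0,-1.1,-0.7],0,0],
    [[0,-1.7,-1.0],0,0],
    [[0,-2.3,-1.25],0,0],
    [[0,-2.9,-1.5],0,0],
    [[0,-3.5,-1.7],0,0],
    [[0,-4.1,-1.9],0,0],
    [[0,-4.8,-2.05],0,0],
    [[0,-6.1,-2.25],0,0],
    [[0,-6.1,-2.25],0,0]
  ]
}}

```text
clock: 16.05
tcp_pos: [0.5398, -0.015, 0.1488]
orientation: [-0.0, 0.999, -0.046, -0.0]
wrist_force: [-0.6, -0.1, -0.5]
finger_gap: 0.0154
```

```bash
python3 - <<'E'
from h import *
s=env.get_state();print(s['clock'],s['tcp_pos'],s['wrist_force'],s['finger_gap'])
g=s['tcp_pos']
o=np.array([.554,.109]);u=np.array([.0923,.9957]);print((g[:2]-o)@u+.0948)
c=grab('wrist','w11')
c=grab('top','t11');save(c,'t11')
c=grab('scene','s11');save(c,'s11');a=c['pixels'][150:300,240:440][:,:,::-1];cv2.imwrite('pics/s11z.png',cv2.resize(a,None,fx=4,fy=4,interpolation=cv2.INTER_CUBIC))
E
```

```text
16.05 [ 0.53980137 -0.01497623  0.14879861] [-0.57996731 -0.10013873 -0.51474503] 0.015415772765590465
-0.029953664347735387
```

View pics/w11.png

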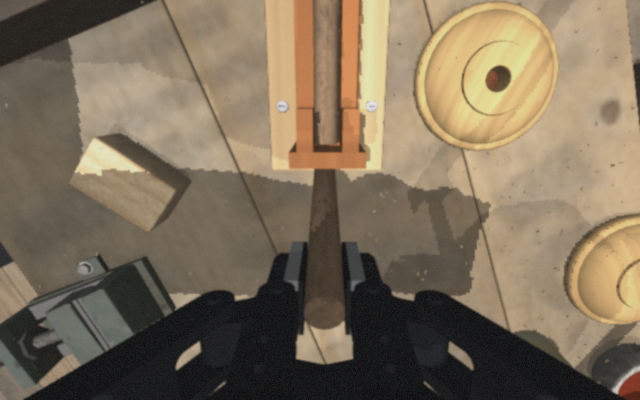

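View pics/s11z.png

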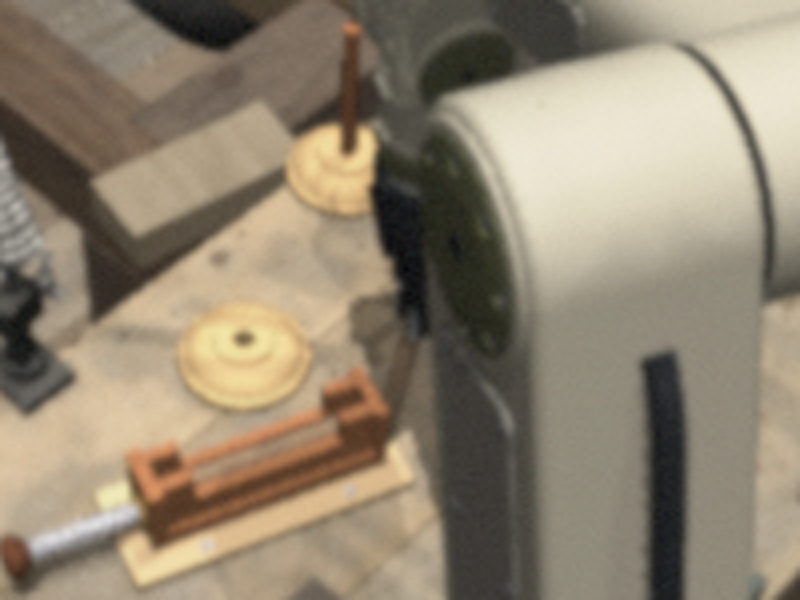

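Request:
{"api": "apply_moves", "payload": {
  "moves": [
    [[0,-0.4,-0.05],0,0],
    [[0,-0.8,-0.1],0,0],
    [[0,-1.2,-0.1],0,0],
    [[0,-1.6,-0.15],0,0],
    [[0,-1.9,-0.15],0,0],
    [[0,-2.1,-0.15],0,0],
    [[0,-2.25,-0.15],0,0],
    [[0,-2.25,-0.15],0,0],
    [[0,-2.25,-0.15],0,0],
    [[0,-2.25,-0.15],0,0]
  ]
}}

```text
clock: 17.45
tcp_pos: [0.5419, 0.0061, 0.1503]
orientation: [-0.0, 0.999, -0.047, 0.0]
wrist_force: [0.2, -1.4, 0.6]
finger_gap: 0.0149
```

```bash
python3 - <<'E'
from h import *
s=env.get_state();print(s['clock'],s['tcp_pos'],s['wrist_force'],s['finger_gap'])
g=s['tcp_pos']
o=np.array([.554,.109]);u=np.array([.0923,.9957]);print((g[:2]-o)@u+.0948)
c=grab('wrist','w12')
c=grab('scene','s12');save(c,'s12');a=c['pixels'][180:280,280:380][:,:,::-1];cv2.imwrite('pics/s12z.png',cv2.resize(a,None,fx=6,fy=6,interpolation=cv2.INTER_CUBIC))
E
```

```text
17.45 [0.54193016 0.00605697 0.15027347] [ 0.18253222 -1.4064256   0.62954276] 0.014902130604756642
-0.008814423844922578
```

View pics/w12.png

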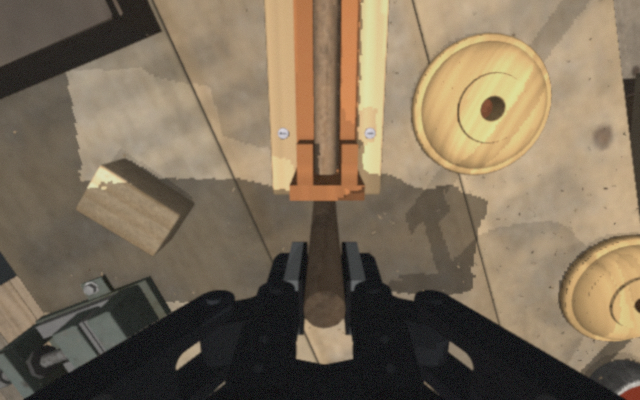

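View pics/s12z.png

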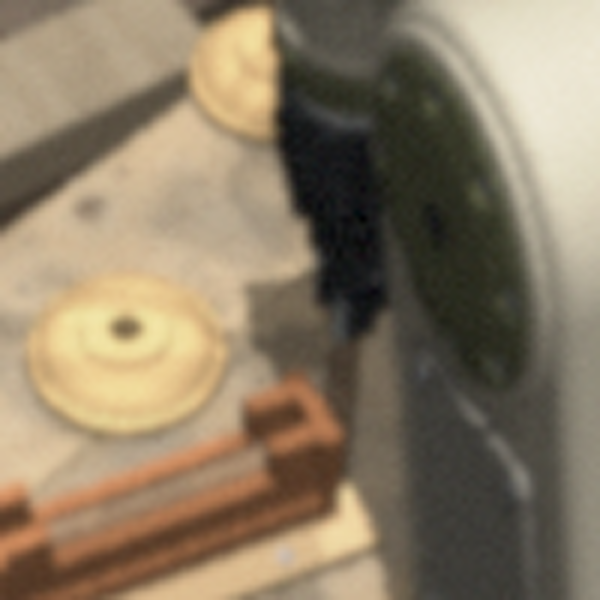

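Request:
{"api": "apply_moves", "payload": {
  "moves": [
    [[0,1,-0.5],0,0],
    [[0,2,-2],0,0],
    [[0,2.5,-4.5],0,0],
    [[0,2.5,-6],0,0],
    [[2.5,2.5,-6],0,0],
    [[5.5,1.5,-6],0,0],
    [[8,0,-6],0,0],
    [[8,0,-6],0,0],
    [[8,0,-6],0,0],
    [[8,0,-6],0,0]
  ],
  "squeeze": 35
}}

```text
clock: 18.8
tcp_pos: [0.6208, -0.0016, 0.2106]
orientation: [0.0, 0.999, -0.047, -0.0]
wrist_force: [-0.3, -0.5, -0.3]
finger_gap: 0.015
```

```bash
python3 - <<'E'
from h import *
s=env.get_state();print(s['clock'],s['tcp_pos'],s['wrist_force'],s['finger_gap'])
for n in('wrist','scene','top'):
    c=grab(n,n+'13');save(c,n+'13')
    if n=='scene':a=c['pixels'][130:280,250:400][:,:,::-1];cv2.imwrite('pics/s13z.png',cv2.resize(a,None,fx=4,fy=4,interpolation=cv2.INTER_CUBIC))
    if n=='top':a=c['pixels'][130:250,250:400][:,:,::-1];cv2.imwrite('pics/t13z.png',cv2.resize(a,None,fx=4,fy=4,interpolation=cv2.INTER_CUBIC))
E
```

```text
18.8 [ 0.62078356 -0.00164937  0.21058969] [-0.31626707 -0.52281265 -0.3166561 ] 0.014983694190780899
```

View pics/wrist13.png

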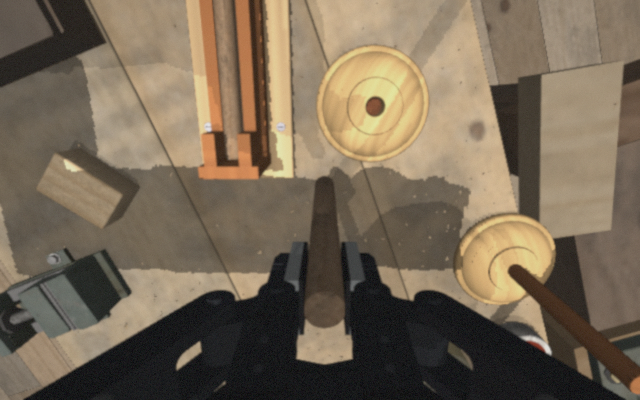

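View pics/s13z.png

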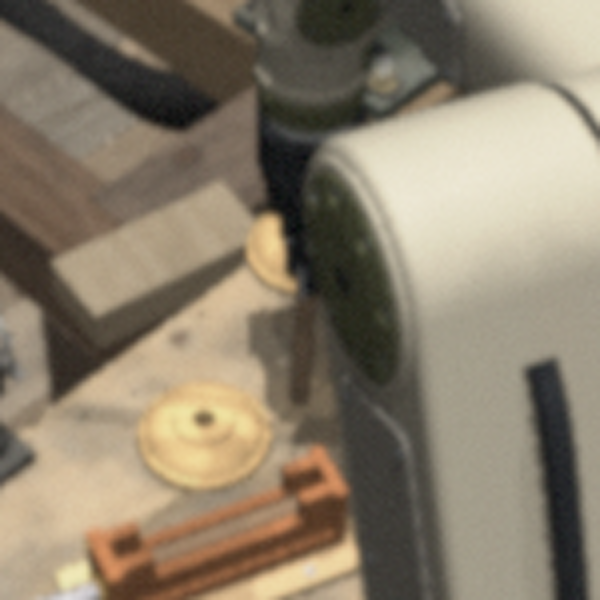

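View pics/t13z.png

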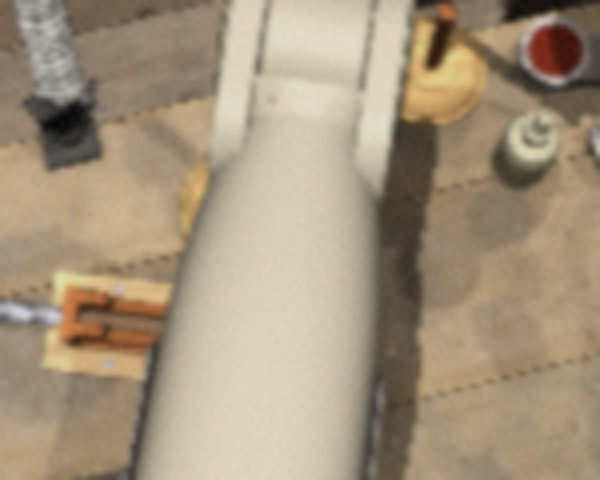

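```bash
python3 - <<'E'
from h import *
c=load('wrist13');s=env.get_state()
a=c['pixels'][160:340,270:380][:,:,::-1];cv2.imwrite('pics/w13z.png',cv2.resize(a,None,fx=5,fy=3.3,interpolation=cv2.INTER_CUBIC))
r=R(s['orientation']);H=np.array(c['hand_eye'])
# tool coords: grasp at z=-.019 ; dowel dir (down) tilt t about tool x: d=(0,-sin t,cos t)
for off in(.1555,.1535):
 for t in (-6,-4,-2,0,2,4,6):
  q=np.radians(t);d=np.array([0,-np.sin(q),np.cos(q)]);n=np.array([0,-np.cos(q),-np.sin(q)])
  P=np.array([0,0,-.019])+d*off
  f=lambda p:proj(c,[s['tcp_pos']+r@p])[0].round(1)
  print(off,t,'rim',f(P+n*.0078),'side',f(P+[.0078,0,0]),'top near/far',f(P-d*.17-n*.0078),f(P-d*.17+n*.0078))
print(s['joint_pos'])
E
```

```text
0.1555 -6 rim [324.6 195.8] side [333.8 204.9] top near/far [324.7 318.3] [324.8 278.1]
0.1555 -4 rim [324.6 189.6] side [333.8 198.6] top near/far [324.7 319.1] [324.8 279.7]
0.1555 -2 rim [324.6 183.3] side [333.9 192.4] top near/far [324.7 319.9] [324.8 281.4]
0.1555 0 rim [324.7 177. ] side [333.9 186.1] top near/far [324.7 320.7] [324.8 283. ]
0.1555 2 rim [324.7 170.7] side [334.  179.8] top near/far [324.7 321.4] [324.7 284.7]
0.1555 4 rim [324.7 164.4] side [334.1 173.5] top near/far [324.7 322. ] [324.7 286.3]
0.1555 6 rim [324.7 158. ] side [334.1 167.2] top near/far [324.7 322.6] [324.7 288. ]
0.1535 -6 rim [324.6 196.2] side [333.9 205.3] top near/far [324.7 321.2] [324.8 280.4]
0.1535 -4 rim [324.6 190. ] side [333.9 199.1] top near/far [324.7 322.2] [324.8 282.3]
0.1535 -2 rim [324.6 183.8] side [333.9 192.9] top near/far [324.7 323.2] [324.8 284.1]
0.1535 0 rim [324.7 177.5] side [334.  186.7] top near/far [324.7 324.1] [324.8 286. ]
0.1535 2 rim [324.7 171.3] side [334.1 180.5] top near/far [324.7 325. ] [324.8 287.9]
0.1535 4 rim [324.7 165. ] side [334.1 174.2] top near/far [324.7 325.8] [324.8 289.7]
0.1535 6 rim [324.7 158.7] side [334.2 167.9] top near/far [324.7 326.5] [324.8 291.6]
[-1.31836950e-01  4.09757322e-01  1.35448819e-01  1.29624816e+00
 -8.32173531e-05  1.53365684e+00]
```

View pics/w13z.png

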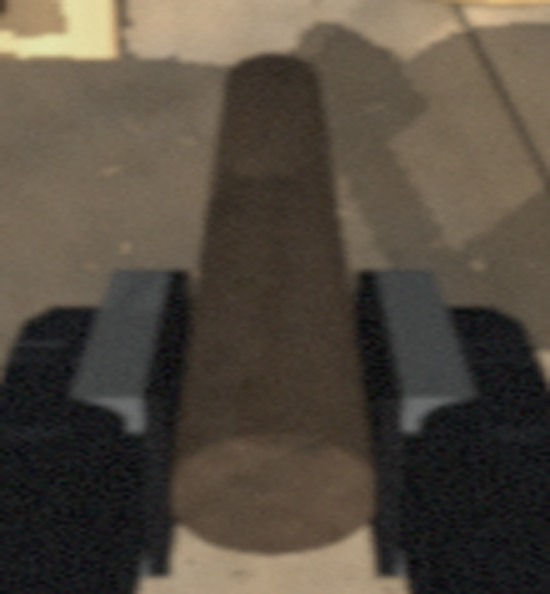

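Request:
{"api": "apply_moves", "payload": {
  "moves": [
    [[0.8,-1,0],0,0],
    [[1.6,-2.1,0],0,0],
    [[2.4,-3.2,0],0,0],
    [[3.2,-4.3,0],0,0],
    [[4,-5.4,0],0,0],
    [[4.65,-6.3,0],0,0],
    [[4.65,-6.3,0.4],0,0],
    [[4.65,-6.3,0.8],0,0],
    [[4.65,-6.3,0.8],0,0],
    [[4.65,-6.3,0.8],0,0]
  ]
}}

```text
clock: 20.2
tcp_pos: [0.6736, 0.0565, 0.2024]
orientation: [0.0, 0.999, -0.047, -0.0]
wrist_force: [-0.2, 0.5, 0.0]
finger_gap: 0.0148
```

```bash
python3 - <<'E'
from h import *
print('socket w13',onz(load('wrist13'),[(374.5,106)],.028))
s=env.get_state();print(s['clock'],s['tcp_pos'],s['wrist_force'],s['finger_gap'])
for n in('wrist','scene','top'):
    c=grab(n,n+'14');save(c,n+'14')
    if n=='scene':a=c['pixels'][130:280,250:400][:,:,::-1];cv2.imwrite('pics/s14z.png',cv2.resize(a,None,fx=4,fy=4,interpolation=cv2.INTER_CUBIC))
    if n=='wrist':a=c['pixels'][120:340,230:430][:,:,::-1];cv2.imwrite('pics/w14z.png',cv2.resize(a,None,fx=3,fy=2.7,interpolation=cv2.INTER_CUBIC))
E
```

```text
socket w13 [[0.67257604 0.05752828 0.028     ]]
20.2 [0.67357401 0.05653902 0.20238269] [-0.21021535  0.50651707  0.03482746] 0.014783646615849392
```

View pics/w14z.png

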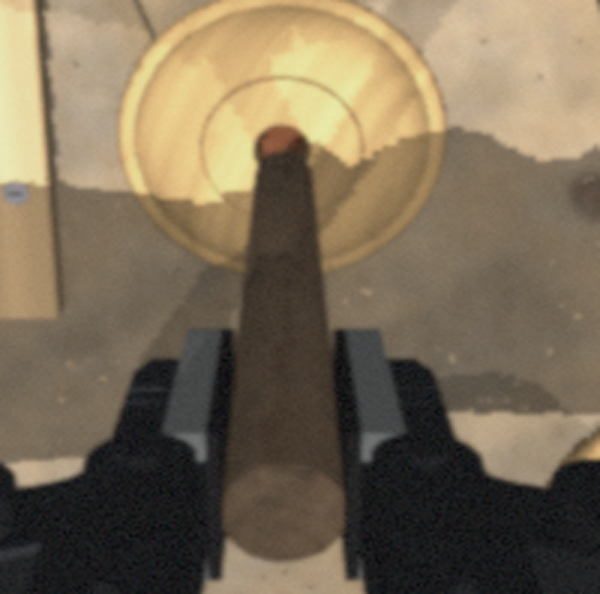

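View pics/s14z.png

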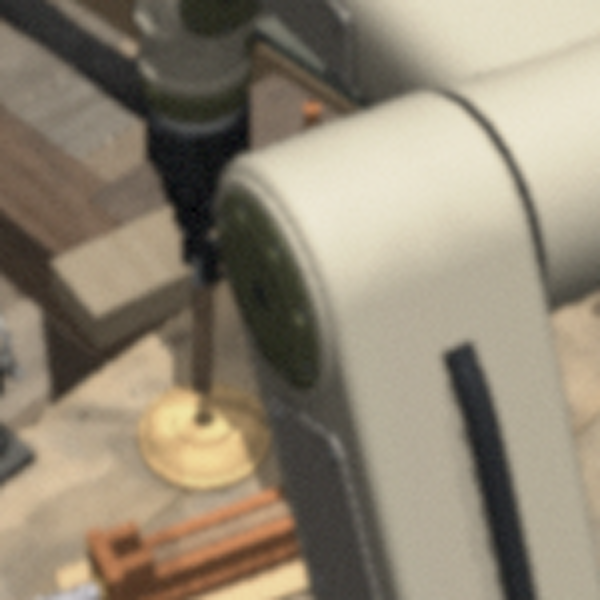

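View pics/top14.png

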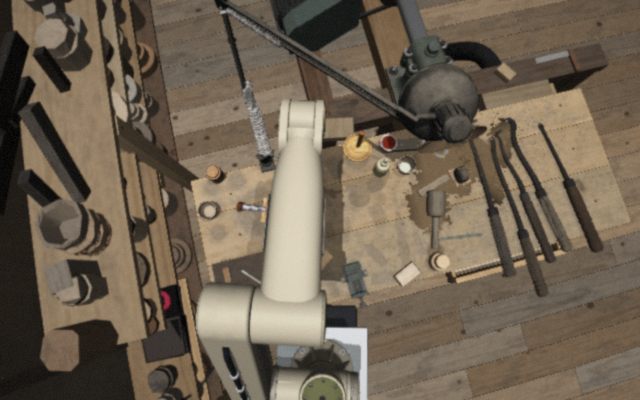

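Request:
{"api": "apply_moves", "payload": {
  "moves": [
    [[-0.05,0,0.2],0,0],
    [[-0.1,-0.05,0.5],0,0],
    [[-0.1,-0.05,0.8],0,0],
    [[-0.1,-0.05,0.9],0,0],
    [[-0.1,-0.05,0.9],0,0],
    [[-0.1,-0.05,0.9],0,0],
    [[-0.1,-0.05,0.9],0,0],
    [[-0.1,-0.05,0.9],0,0],
    [[-0.1,-0.05,0.9],0,0],
    [[-0.1,-0.05,0.9],0,0]
  ]
}}

```text
clock: 21.6
tcp_pos: [0.6728, 0.0575, 0.1933]
orientation: [0.0, 0.999, -0.047, 0.0]
wrist_force: [0.0, -0.2, 0.7]
finger_gap: 0.0148
```

```bash
python3 - <<'E'
from h import *
s=env.get_state();print(s['clock'],s['tcp_pos'],s['wrist_force'],s['finger_gap'],np.abs(s['qvel']).max())
c=grab('wrist','w15')
a=c['pixels'][140:200,280:360][:,:,::-1];cv2.imwrite('pics/w15z.png',cv2.resize(a,None,fx=9,fy=9,interpolation=cv2.INTER_CUBIC))
t=s['tcp_pos'];b=t-[0,0,.133]
print('pred rim',proj(c,[b+[.0007,.0078,0]]).round(1),'pred hole edges',proj(c,[[.6728,.0571+.0085,.028],[.6728-.0085,.0571,.028],[.6728+.0085,.0571,.028]]).round(1))
c=grab('scene','s15')
print('scene pred dowel bottom',proj(c,[b]).round(1),'top',proj(c,[t]).round(1),'hole',proj(c,[[.6728,.0571,.028]]).round(1))
a=c['pixels'][190:250,270:350][:,:,::-1];cv2.imwrite('pics/s15z.png',cv2.resize(a,None,fx=9,fy=9,interpolation=cv2.INTER_CUBIC))
E
```

```text
21.6 [0.67284776 0.0574948  0.19331455] [ 0.01090722 -0.24527224  0.72699659] 0.014772646512765312 0.0017540091650566632
pred rim [[324.1 177.9]] pred hole edges [[323.3 169.7]
 [315.  179.6]
 [333.4 177.9]]
scene pred dowel bottom [[300.7 227.8]] top [[299.9 200.1]] hole [[301. 234.]]
```

View pics/w15z.png

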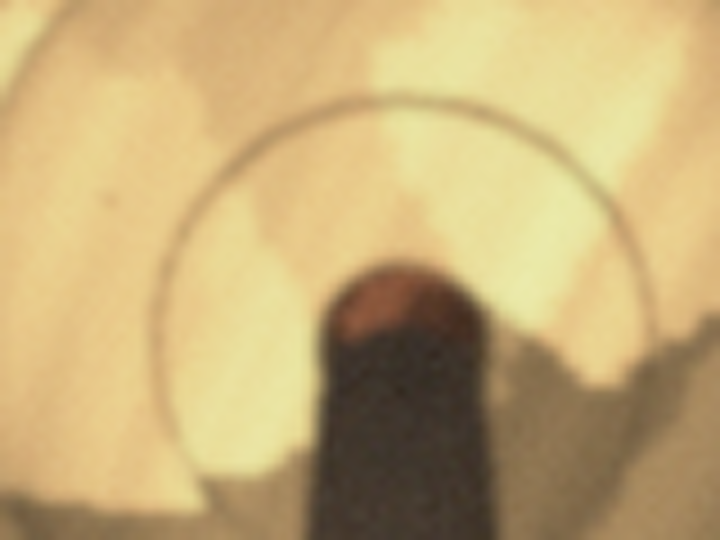

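View pics/s15z.png

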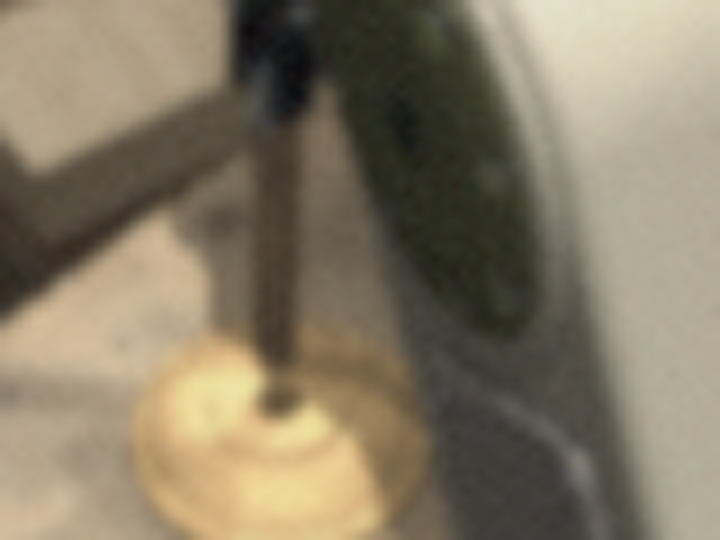

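```bash
python3 -c "
from h import *
print(env.hand_in()); s=env.get_state();print(s['clock'],s['tcp_pos'],s['finger_gap'])"
```

```text
the job is handed in; nothing more can be done
None
the job is handed in; nothing more can be done
```

The job is done and handed in at about 21.7 s: the dowel is held upright over the base's hole, still in the gripper.

- **Plunger:** I pushed the knob to its stop with the shut fingers. The force rose to about 20 N there and the dowel stood about 60 mm out. The plunger sprang back when I let it go.
- **Drawing and turning:** I gripped the dowel near its front end and drew it out until only its back end was left in the mouth. I tilted it there and turned it upright against the magazine's front plate. Forces in this part stayed below about 10 N.
- **Last checks:** The dowel is within about 0.5° of vertical. Its axis is within about 1–2 mm of the hole's centre, in both the wrist and scene views. Its lower end is about 32 mm above the hole, and the arm was at rest.
- **Other things:** In the last pictures the base had not moved, the bottle and stand were upright, and a dowel still lay in the slot. I could not make out the two remaining dowels separately.
- **Small disagreement:** In the wrist view the dowel's lower rim was about 2 pixels (roughly 1.5 mm) nearer the magazine end than predicted. I left it, as that is within the calibration error.

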